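# Clear the pot off the lidded steel box and flip the lid open

## Task

Open the lidded steel box. First push the little white pot sideways along the flat tops, off the lid and wholly onto the plain steel block beside it, keeping it standing; then, with a fingertip under the lip at its front, flip the lid up and over past upright so that it rests leaning back by itself, and take the hand away. Do not lift the pot, and leave the shaker and the other things around as they stand.

Things in the scene. Friction and masses are not known exactly. Their poses are not given: they have to be found in the camera images.
- box: open-topped aluminium box, fixed, 140 (x) x 150 (y) x 100 mm high, on a 10 mm rubber mat; origin at the centre of its underside, its +x points to the hinge side (away from the robot), its lip is on the -x side, z up. A steel lid covers it; the lid's flat top is 106 mm above this origin. Its neighbour, the plain block, stands beside it on its +y or its -y side with a 3 mm gap (it varies)
- riser: plain closed aluminium block without lid or lip, fixed, same footprint 140 (x) x 150 (y) mm and same axes as the box, 106 mm high so that its flat top is flush with the lid's; origin at the centre of its underside
- lid (a joint): lid angle in rad: 0 shut, grows as the front edge goes up, 1.57 upright, stop at 2.1 (leaning back). The hinge is free: below upright the lid falls shut, past upright it falls open. Lid about 0.3 kg, a 6 mm steel plate of 142 x 150 mm
- hinge (a point): middle of the hinge axis, on the box's top far edge (70 mm along the box's +x from its centre, 100 mm above its origin), level with the underside of the shut lid; the axis runs along the box's y
- lip (a point): middle of the free edge of the lid's lip (moves with the lid). The lip is a 4 mm plate, 110 mm wide along y, that slopes outward and up at 30 deg from the lid's front edge, so there is free space under it in front of the box; shut, this point is 170 mm in front of the hinge and 19 mm above it, and 30 mm in front of the box's front wall
- pot: loose white ceramic pot with a small knob, about 0.2 kg, round, 54 mm diameter up to 34 mm height, 54 mm high over the knob; origin at the centre of its underside. Starts standing on the shut lid
- shaker: bystander: loose steel shaker, 36 mm diameter, 67 mm high, standing on the plain block towards its far edge; origin at the centre of its underside
- ramekin: bystander: low white bowl on the bench beside the station, 72 mm diameter, 36 mm high; origin under its centre
- pepperjar: bystander: glass jar on the bench beside the station, 48 mm diameter, 75 mm high; origin under its centre
- saucebottle: bystander: amber bottle, 60 mm diameter, 200 mm high; origin under its centre
- mug: bystander: white mug, 80 mm diameter, 90 mm high; origin under its centre
- spoon: bystander: steel spoon about 200 mm long, lying on the bench beyond the station, under 30 mm high
- oil: bystander: green bottle, 60 mm diameter, 190 mm high; origin under its centre
Not all that is in view belongs to the job. What is shaped like the pot but green or red is not meant.

How it is judged:
By the outcome, as a careful person would: the job done as asked, in the order asked, and still so for the second after the job is handed in, with the robot touching nothing.
It also fails if it takes over 58 s, if anything falls off the work surface, if the arm or the gripper's body presses on something with over 40 N, if the wrist force passes 120 N, or if a joint passes its speed limit or range.

## Robot

A 6-joint arm with a two-finger parallel gripper is mounted at the origin on the work surface. World frame = base frame: x ahead of the robot, y to its left, z up, the work surface at z = 0. Lengths are in m, angles in rad, forces in N, time in s.
With the tool pointing down it reaches from about 0.325 to 0.85 m from the base axis. Payload 4.4 kg.
Tool frame: the origin (TCP) lies at the very end of the fingers, on their centre line; the grasp point (between the pads) lies 19 mm behind it; z points along the fingers, y is the direction in which the jaws open and shut (so a half turn about z gives the same grasp; the last joint's range is limited). The gripper opens to 94 mm and grips with 3 to 60 N. Pads are 16 mm wide; open, the fingers measure 119 mm over their backs; the gripper's body (75 mm by 177 mm) begins 78 mm behind the grasp point.
Start: joints at [-1.442, 0.207, 1.542, -0, 1.393, -0.15], TCP at [0.159, -0.553, 0.205] pointing down, gripper open.
Joint ranges: [-2.73, 2.73], [-0.86, 2.22], [0.23, 2.46], [-1.11, 4.25], [0.08, 2.63], [-2.82, 2.82]. Speed limits (rad/s): [2.79, 2.79, 3.14, 3.14, 3.14, 3.14].

## Interface

Orientations are given as a rotation vector (axis times angle).
In Python, from station import r, set_gripper, ik, imaging gives the robot as it stands. Calls block until the motion is done:
- r.move_to(position, orientation): joint-space move of the TCP to a pose.
- r.move_l(position, orientation=None, vel=0.15, contact_N=None): straight line of the TCP; orientation=None keeps the orientation; vel is the mean speed in m/s. With contact_N (N) it stops when the force on the tool has changed by that much, and returns True; else False.
- r.goto_joints(angles): joint-space move.
- set_gripper(opening, grip_force=None): finger opening in m; grip_force is the grip in N (None keeps the last); returns when the fingers have stopped.
- r.hold(seconds).
- ik(position, orientation): joint angles nearest the present ones, or None.
- r.state(): the state.
- imaging.camera(name): name is "scene" or "side" or "wrist"; returns a dict with "image" (480x640x3 uint8, red, green, blue), "fovy" (degrees; the focal length in pixels is half the picture's height over the tangent of half this angle, whatever the lens; pixels are square), "cx", "cy" (the principal point, pixels), "position" and "rotation" of the camera in the world. Camera axes: x right, y up, looking along -z (the intrinsics and any distortion apply to the point x, -y, -z); pixel columns grow to the right and rows downward; lengths in m; the calibration is good to about 2 mm. The wrist camera is an equidistant fisheye: a pixel r from the principal point sees the ray r / f radians off the axis. A picture is of the moment at which its call begins. There is no depth.
A pose or a line that the arm cannot do raises r.MotionError and nothing moves.
- r.finish_job(): hands the job in, once; it reports no verdict.
The state is a dict: "time": time; "joint_pos": joint angles; "qd": joint speeds; "tau": joint torques, N m; "position": TCP position; "tcp_rot": TCP orientation; "wrist_force": force on the tool from outside, world axes, zero at the start; "wrist_torque": the same for the moment, N m; "finger_gap": finger opening in m.
Only numpy, scipy, OpenCV 4.12 (cv2) and the standard library are available. Lean on these libraries where they do the work, as an engineer would, in place of code of your own. Each camera call takes 0.05 s, during which the arm holds its last target.

## Working session

There is one attempt and no reset: what is moved stays moved. The work goes in short steps, each a Python script; the robot and the scene stay as the last script left them, time stands still between calls to the robot, and variables do not carry over. Pictures are saved under pics/ and viewed, and the job is handed in when it is done.

```bash
ls; mkdir -p pics
python3 - <<'E'
from station import r,imaging
import cv2
for n in ["scene","side","wrist"]:
    c=imaging.camera(n); cv2.imwrite(f"pics/{n}0.png",c["image"][:,:,::-1])
    print(n,{k:v for k,v in c.items() if k!="image"})
s=r.state();print(s)
E
```

```text
pics
scene {'fovy': 46.79991757437468, 'cx': 312.61188676604195, 'cy': 234.8893137708285, 'position': array([ 1.46819956, -0.81366488,  0.83378879]), 'rotation': array([0.96380165, 0.40793759, 0.73841138])}
side {'fovy': 48.50423097865202, 'cx': 322.1632812876759, 'cy': 238.2605689557645, 'position': array([0.23316356, 0.68108868, 0.98768328]), 'rotation': array([ 0.23815516, -0.93088205, -2.49748344])}
wrist {'fovy': 65.70646984690485, 'cx': 314.81223008546056, 'cy': 236.74468685766234, 'position': array([ 0.23876898, -0.52862046,  0.38278297]), 'rotation': array([-0.24901135,  0.19050597, -1.28182243])}
{'time': 0.15, 'joint_pos': array([-1.44152697e+00,  2.07262441e-01,  1.54262610e+00, -3.93151778e-05,
        1.39349658e+00, -1.50510718e-01]), 'qd': array([ 0.00027627, -0.00278646, -0.00321863,  0.00035306, -0.00089762,
       -0.00030417]), 'tau': array([-7.62264408e-04, -3.71316576e+01, -2.81813461e+01,  6.98628067e-02,
        3.28099751e-02, -9.80451705e-05]), 'position': array([ 0.15867087, -0.55201625,  0.20453572]), 'tcp_rot': array([-3.10912670e+00, -4.37806395e-01,  3.08541329e-05]), 'wrist_force': array([ 0.3546106 , -0.36142698, -0.15914087]), 'wrist_torque': array([ 0.00566833, -0.02757648, -0.01652765]), 'finger_gap': 0.09401401656826454}
```

View pics/scene0.png

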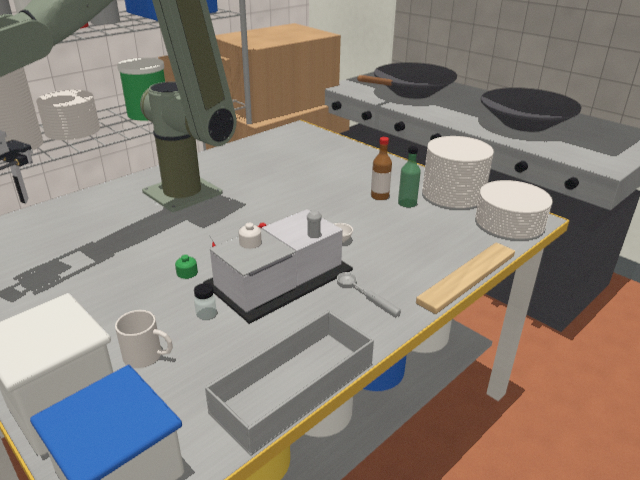

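View pics/side0.png

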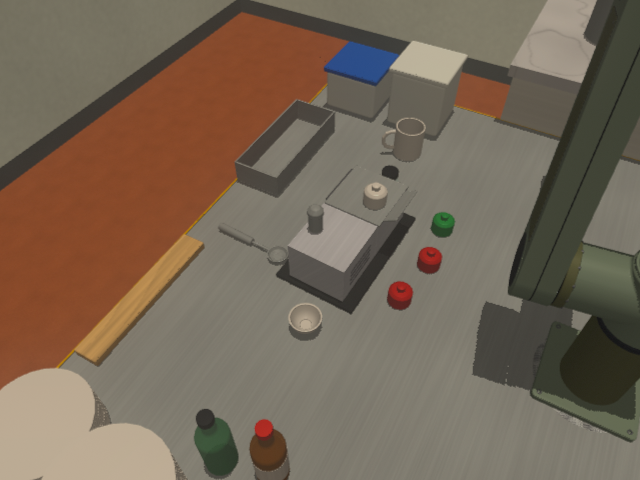

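View pics/wrist0.png

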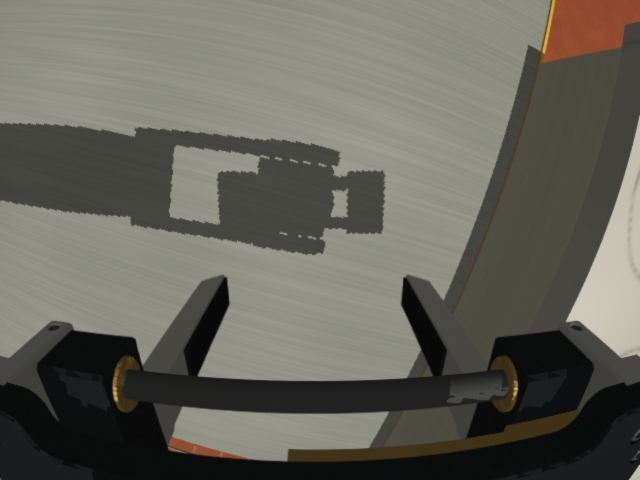

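Scene view: the white pot stands on the lid at about (250,236), the shaker on the block at (314,223), and the ramekin is at (342,233). In the side view the pot is at (375,195) and the shaker at (315,218). The pot-shaped candidates in the side view are white (375,195), green (443,224), and red (430,260) and (400,295). Only the white one is on the lid, so it is the one meant. I'll confirm it and the edges in enlarged crops.

```bash
cat > h.py <<'E'
import numpy as np,cv2
from scipy.spatial.transform import Rotation as R
def ray(c,u,v):
    h=c["image"].shape[0]; f=h/2/np.tan(np.radians(c["fovy"])/2)
    d=np.array([(u-c["cx"])/f,-(v-c["cy"])/f,-1.]); d=R.from_rotvec(c["rotation"]).apply(d)
    return c["position"],d/np.linalg.norm(d)
def plane(c,u,v,z):
    p,d=ray(c,u,v); return p+d*(z-p[2])/d[2]
def tri(c1,uv1,c2,uv2):
    p1,d1=ray(c1,*uv1);p2,d2=ray(c2,*uv2)
    t=np.linalg.lstsq(np.c_[d1,-d2],p2-p1,rcond=None)[0]
    a=p1+t[0]*d1;b=p2+t[1]*d2
    return (a+b)/2,np.linalg.norm(a-b)
def proj(c,P):
    h=c["image"].shape[0]; f=h/2/np.tan(np.radians(c["fovy"])/2)
    q=R.from_rotvec(c["rotation"]).inv().apply(np.asarray(P)-c["position"])
    return c["cx"]-f*q[...,0]/q[...,2], c["cy"]+f*q[...,1]/q[...,2]
E
python3 - <<'E'
import cv2
a=cv2.imread('pics/side0.png')[150:320,260:460]; cv2.imwrite('pics/side0c.png',cv2.resize(a,None,fx=3.5,fy=3.5,interpolation=cv2.INTER_CUBIC))
a=cv2.imread('pics/scene0.png')[200:320,180:370]; cv2.imwrite('pics/scene0c.png',cv2.resize(a,None,fx=4,fy=4,interpolation=cv2.INTER_CUBIC))
E
```

```text
(no output)
```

View pics/side0c.png

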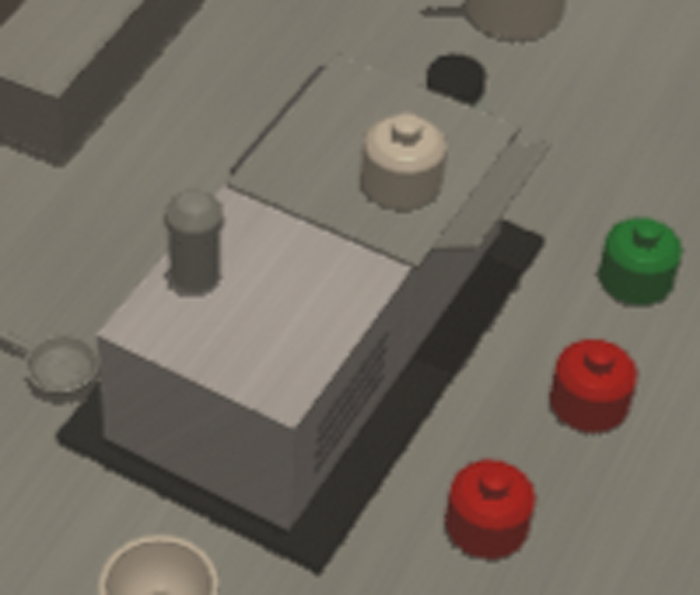

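View pics/scene0c.png

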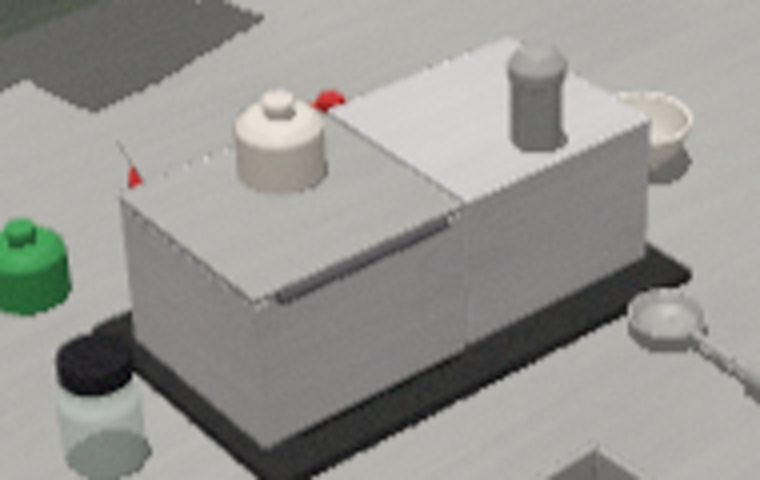

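Run:
```python
from h import *
from station import imaging
s=imaging.camera("side");c=imaging.camera("scene")
S=lambda u,v:((u+.5)/3.5-.5+260,(v+.5)/3.5-.5+150); C=lambda u,v:((u+.5)/4-.5+180,(v+.5)/4-.5+200)
z=.116
for n,p in dict(riser_far_y=(100,335),riser_near_y=(295,428),riser_near_g=(414,266),riser_far_g=(225,187),lid_far=(338,55),lid_front=(520,130)).items(): print('side',n,plane(s,*S(*p),z))
for n,p in dict(riser_far_y=(648,122),riser_near_y=(510,38),riser_far_g=(468,200),lid_far=(262,305),lid_near=(120,198)).items(): print('scene',n,plane(c,*C(*p),z))
print('pot knob tri',tri(s,S(406,126),c,C(278,101)))
print('shaker top tri',tri(s,S(194,205),c,C(538,58)))
# pot white mask outlines
for nm,cam,box in (("side",s,(355,175,395,215)),("scene",c,(230,215,270,250))):
    im=cam["image"][box[1]:box[3],box[0]:box[2]].astype(int)
    hsv=cv2.cvtColor(im.astype(np.uint8),cv2.COLOR_RGB2HSV)
    m=((im[...,0]-im[...,2])>14).astype(np.uint8)
    n,l,st,ce=cv2.connectedComponentsWithStats(m)
    i=1+np.argmax(st[1:,4]);x,y,w,h,a=st[i];print(nm,x+box[0],y+box[1],w,h,a)
    # bottom centre: pixel bottom of body
    ub=x+box[0]+w/2-.5;vb=y+box[1]+h-.5
    e=plane(cam,ub,vb,z);d=e-cam["position"];d[2]=0;d/=np.linalg.norm(d)
    print(' base near edge',e,'centre',e+d*.027)
```

```text
side riser_far_y [0.64894481 0.07049525 0.116     ]
side riser_near_y [0.51174578 0.07720405 0.116     ]
side riser_near_g [ 0.5039809  -0.07297642  0.116     ]
side riser_far_g [ 0.6421764  -0.07765248  0.116     ]
side lid_far [ 0.63431675 -0.22975998  0.116     ]
side lid_front [ 0.49286171 -0.22003594  0.116     ]
scene riser_far_y [0.65789383 0.06448001 0.116     ]
scene riser_near_y [0.51917271 0.07588418 0.116     ]
scene riser_far_g [ 0.64691186 -0.07804975  0.116     ]
scene lid_far [ 0.64763374 -0.23208925  0.116     ]
scene lid_near [ 0.50403257 -0.22678706  0.116     ]
pot knob tri (array([ 0.54435637, -0.13774193,  0.16448713]), np.float64(0.0018648920089394624))
shaker top tri (array([ 0.62501622, -0.00256783,  0.17484698]), np.float64(0.0036436691495890165))
side 355 175 40 40 1498
 base near edge [ 0.52491064 -0.10017347  0.116     ] centre [ 0.53435616 -0.12546738  0.116     ]
scene 239 222 29 26 447
 base near edge [ 0.5688322  -0.14752296  0.116     ] centre [ 0.5471355  -0.13145269  0.116     ]
```

Run:
```python
from h import *
from station import imaging
s=imaging.camera("side");c=imaging.camera("scene")
S=lambda u,v:((u+.5)/3.5-.5+260,(v+.5)/3.5-.5+150); C=lambda u,v:((u+.5)/4-.5+180,(v+.5)/4-.5+200)
for n,a,b in [("riser_far_y",(100,335),(648,122)),("riser_near_y",(295,428),(510,38)),("riser_far_g",(225,187),(466,200)),("lid_far",(338,52),(260,305)),("mat far y",(60,436),(690,274)),("greenknob",(648,228),(22,228)),("gap near",(414,266),(326,107))]:
    print(n,*tri(s,S(*a),c,C(*b)))
```

```text
riser_far_y [0.65198656 0.06867628 0.11190943] 0.003005315928889039
riser_near_y [0.51402108 0.07757323 0.1139052 ] 0.0047070248212776845
riser_far_g [ 0.64350431 -0.07797417  0.11464002] 0.0021231112907896072
lid_far [ 0.63929406 -0.23193875  0.11307144] 0.007827157773675842
mat far y [0.68205923 0.08102577 0.00443798] 0.004024296721787657
greenknob [ 0.39838557 -0.23806178  0.04934641] 0.0040791241934384275
gap near [ 0.50455184 -0.07168502  0.11635197] 0.002202845567555857
```

```bash
cat >> h.py <<'E'
X=np.array([.9984,-.056,0]);Y=np.array([.056,.9984,0]);Z=np.array([0,0,1.])
B=np.array([.570,-.1537,.008])   # box origin
def W(x,y,z): return B+x*X+y*Y+z*Z
def ori(phi,flip=1,yy=None):
    # tool z pitched phi below horizontal, along box +x ; tool y along +-box y
    z=np.cos(phi)*X-np.sin(phi)*Z; y=flip*Y
    return R.from_matrix(np.c_[np.cross(y,z),y,z]).as_rotvec()
def down(flip=1):
    z=-Z;y=flip*X
    return R.from_matrix(np.c_[np.cross(y,z),y,z]).as_rotvec()
E
python3 - <<'E'
from h import *
from station import r,imaging,ik
s=r.state();c=imaging.camera("wrist")
print('cam in tool',R.from_rotvec(s["tcp_rot"]).inv().apply(c["position"]-s["position"]))
for f in (1,-1):
    for y in (-.035,.10): print('push',f,y,ik(W(-.027,y,.118),down(f)))
    for ph in (0,15,30,45):
        o=ori(np.radians(ph),f); t=np.radians(np.arange(0,121,20))
        print(ph,f,'cam dir',R.from_rotvec(o).apply([1,0,0]).round(2),[None if (q:=ik(W(.07-.155*np.cos(a),-.01,.1+.155*np.sin(a)),o)) is None else q.round(2).tolist() for a in t])
        print('   pre',ik(W(-.18,-.01,.12),o))
E
```

```text
cam in tool [ 0.08345646 -0.00063756 -0.17834135]
push 1 -0.035 [-0.48410503  0.27766449  1.62658025  0.          1.23734792 -0.428074  ]
push 1 0.1 [-0.25217492  0.23495654  1.68048706  0.          1.22614906 -0.19614389]
0 1 cam dir [ 0.  0. -1.] [[-1.22, 0.82, 2.44, 1.98, 1.62, 1.46], None, None, [-0.91, 0.21, 2.44, 2.22, 1.26, 1.95], [-0.78, 0.21, 2.34, 2.32, 1.14, 1.99], [-0.68, 0.29, 2.22, 2.42, 1.07, 1.97], [-0.6, 0.4, 2.11, 2.5, 1.04, 1.93]]
   pre None
15 1 cam dir [-0.26  0.01 -0.97] [None, None, None, [-0.88, -0.11, 2.41, 1.91, 0.85, 2.38], [-0.75, -0.05, 2.3, 1.97, 0.74, 2.4], [-0.66, 0.06, 2.19, 2.07, 0.67, 2.35], [-0.59, 0.2, 2.08, 2.19, 0.64, 2.26]]
   pre None
30 1 cam dir [-0.5   0.03 -0.87] [None, None, None, None, None, None, None]
   pre None
45 1 cam dir [-0.71  0.04 -0.71] [None, None, [-0.76, -0.28, 2.23, 0.78, 0.71, -2.76], [-0.68, -0.23, 2.11, 0.69, 0.71, -2.61], [-0.61, -0.13, 1.99, 0.63, 0.68, -2.5], [-0.54, -0.01, 1.88, 0.59, 0.64, -2.42], [-0.49, 0.11, 1.79, 0.58, 0.58, -2.39]]
   pre None
push -1 -0.035 [-4.84105034e-01  2.77664490e-01  1.62658025e+00 -4
[... 423 characters left out ...]
2.3, 1.97, 0.74, -0.74], [-0.66, 0.06, 2.19, 2.07, 0.67, -0.79], [-0.59, 0.2, 2.08, 2.19, 0.64, -0.88]]
   pre None
30 -1 cam dir [ 0.5  -0.03  0.87] [None, None, [-0.9, -0.27, 2.4, 1.38, 0.72, -0.26], [-0.79, -0.25, 2.29, 1.31, 0.64, -0.11], [-0.69, -0.16, 2.17, 1.29, 0.56, -0.02], [-0.61, -0.03, 2.06, 1.31, 0.49, -0.0], [-0.55, 0.1, 1.97, 1.39, 0.43, -0.07]]
   pre None
45 -1 cam dir [ 0.71 -0.04  0.71] [[-0.85, -0.14, 2.38, 1.11, 0.6, -0.09], [-0.82, -0.26, 2.32, 0.91, 0.67, 0.18], [-0.76, -0.28, 2.23, 0.78, 0.71, 0.38], [-0.68, -0.23, 2.11, 0.69, 0.71, 0.53], [-0.61, -0.13, 1.99, 0.63, 0.68, 0.65], [-0.54, -0.01, 1.88, 0.59, 0.64, 0.72], [-0.49, 0.11, 1.79, 0.58, 0.58, 0.75]]
   pre None
```

Run:
```python
from h import *
from station import r,ik
lo=np.array([-2.73,-.86,.23,-1.11,.08,-2.82]);hi=np.array([2.73,2.22,2.46,4.25,2.63,2.82])
for al in (-30,0,20,40,60):
  for ph in (15,25,35,45):
    for f in (1,-1):
      a,p=np.radians([al,ph]); h=np.cos(a)*X+np.sin(a)*Y; z=np.cos(p)*h-np.sin(p)*Z; y=f*np.cross(Z,h)
      o=R.from_matrix(np.c_[np.cross(y,z),y,z]).as_rotvec()
      pts=[W(-.085,-.01,.09)-z*d for d in (.08,.04,0)]+[W(.07-.155*np.cos(t),-.01,.095+.155*np.sin(t)) for t in np.radians(np.arange(0,121,15))]
      q=[ik(P,o) for P in pts]
      ok=''.join('.' if k is None else 'x' for k in q)
      m=min([np.minimum(k-lo,hi-k).min() for k in q if k is not None] or [-1])
      if ok.count('x')>=10: print(al,ph,f,ok,round(m,3), np.round(q[-1] if q[-1] is not None else 0,2))
```

```text
-30 45 1 xxxxxxxxxxxx 0.01 [-0.24  0.15  1.76 -0.48  0.53 -0.91]
-30 45 -1 xxxxxxxxxxxx 0.01 [-0.24  0.15  1.76 -0.48  0.53  2.23]
0 45 -1 xxxxxxxxxxxx 0.009 [-0.49  0.12  1.79  0.59  0.57  0.74]
20 15 1 xxxxxxxxxxxx 0.105 [-0.77  0.33  1.93  1.68  1.01  2.5 ]
20 15 -1 xxxxxxxxxxxx 0.105 [-0.77  0.33  1.93  1.68  1.01 -0.65]
20 25 1 xxxxxxxxxxxx 0.041 [-0.73  0.25  1.88  1.43  0.9   2.76]
20 25 -1 xxxxxxxxxxxx 0.087 [-0.73  0.25  1.88  1.43  0.9  -0.38]
20 35 -1 xxxxxxxxxxxx 0.115 [-0.68  0.21  1.8   1.12  0.85 -0.07]
20 45 -1 xxxxxxxxxxxx 0.182 [-0.62  0.2   1.69  0.81  0.88  0.24]
40 15 1 xxxxxxxxxxxx 0.24 [-0.83  0.5   1.67  1.4   1.35  2.58]
40 15 -1 xxxxxxxxxxxx 0.392 [-0.83  0.5   1.67  1.4   1.35 -0.56]
40 25 1 xxxxxxxxxxxx 0.082 [-0.8   0.42  1.64  1.23  1.26  2.74]
40 25 -1 xxxxxxxxxxxx 0.378 [-0.8   0.42  1.64  1.23  1.26 -0.4 ]
40 35 -1 xxxxxxxxxxxx 0.375 [-0.75  0.37  1.59  1.04  1.21 -0.23]
40 45 -1 xxxxxxxxxxxx 0.39 [-0.69  0.34  1.52  0.83  1.2  -0.04]
60 15 1 xxxxxxxxxxxx 0.191 [-0.82  0.69  1.35  1.23  1.66  2.63]
60 15 -1 xxxxxxxxxxxx 0.664 [-0.82  0.69  1.35  1.23  1.66 -0.51]
60 25 1 xxxxxxxxxxxx 0.111 [-0.79  0.61  1.34  1.09  1.59  2.71]
60 25 -1 xxxxxxxxxxxx 0.634 [-0.79  0.61  1.34  1.09  1.59 -0.43]
60 35 1 xxxxxxxxxxxx 0.018 [-0.75  0.55  1.32  0.94  1.53  2.8 ]
60 35 -1 xxxxxxxxxxxx 0.608 [-0.75  0.55  1.32  0.94  1.53 -0.34]
60 45 -1 xxxxxxxxxxxx 0.592 [-0.69  0.51  1.28  0.78  1.49 -0.24]
```

Run:
```python
from h import *
from station import r,imaging,set_gripper
o=down(1)
r.move_to(W(-.027,-.035,.25),o)
set_gripper(.030)
c=imaging.camera("wrist"); cv2.imwrite("pics/w1.png",c["image"][:,:,::-1])
s=r.state();print(s["time"],s["position"],s["finger_gap"],s["wrist_force"])
```

```text
3.45 [ 0.54109933 -0.18710818  0.25801224] 0.02971634926106611 [-0.04309779 -0.7768646  -0.71343042]
```

View pics/w1.png

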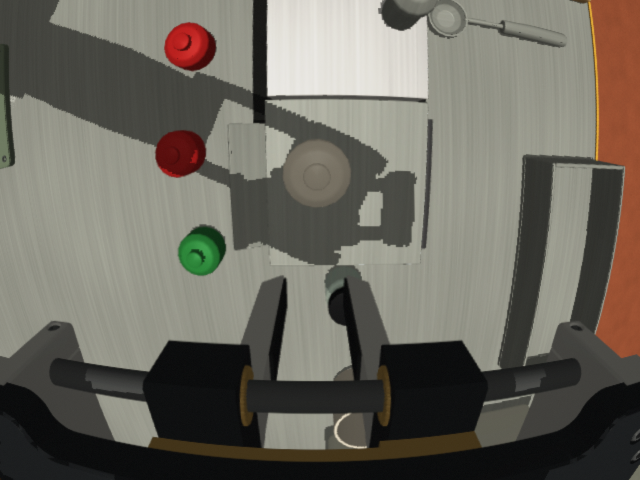

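The wrist view shows the pot at (317,174) on the lid, with the block beyond it at the top. The lid–block seam runs (268,98)–(425,101), and the lip is on the left at (229,124)–(234,249). The shaker is at about (405,8). I'll use this to refine the poses.

```bash
cat >> h.py <<'E'
def fray(c,u,v):
    f=240/np.tan(np.radians(c["fovy"])/2); x=u-c["cx"];y=v-c["cy"];rr=np.hypot(x,y);t=rr/f
    d=np.array([np.sin(t)*x/rr,-np.sin(t)*y/rr,-np.cos(t)]); return c["position"],R.from_rotvec(c["rotation"]).apply(d)
def fplane(c,u,v,z):
    p,d=fray(c,u,v);return p+d*(z-p[2])/d[2]
def tobox(p): d=np.asarray(p)-B; return np.array([d@X,d@Y,d[2]])
E
python3 - <<'E'
from h import *
from station import imaging
c=imaging.camera("wrist")
for n,u,v,z in [("knob",317,177,.166),("potrim C",317,173,.148),("riser near g",266,96,.114),("riser far g",426,100,.114),("lid near -y",270,264,.114),("lid far -y",421,264,.114),("lip +y",229,124,.127),("lip -y",234,249,.127)]:
    p=fplane(c,u,v,z);print(n,p.round(4),tobox(p).round(4))
print(c["rotation"])
E
```

```text
knob [ 0.5442 -0.1383  0.166 ] [-0.0266  0.0139  0.158 ]
potrim C [ 0.5444 -0.1375  0.148 ] [-0.0265  0.0147  0.14  ]
riser near g [ 0.5046 -0.0716  0.114 ] [-0.0699  0.0784  0.106 ]
riser far g [ 0.6434 -0.0801  0.114 ] [0.0691 0.0776 0.106 ]
lid near -y [ 0.4959 -0.2235  0.114 ] [-0.0701 -0.0738  0.106 ]
lid far -y [ 0.6388 -0.2322  0.114 ] [ 0.073  -0.0745  0.106 ]
lip +y [ 0.4735 -0.0933  0.127 ] [-0.0997  0.0549  0.119 ]
lip -y [ 0.4667 -0.2027  0.127 ] [-0.1004 -0.0548  0.119 ]
[-0.29187128  0.00909649 -0.05635785]
```

Run:
```python
from h import *
from station import r,imaging
print(r.move_l(W(-.0265,-.038,.115),vel=.08,contact_N=8), r.state()["position"])
print(r.move_l(W(-.0265,.03,.115),vel=.04,contact_N=15)); s=r.state();print(s["time"],tobox(s["position"]),s["wrist_force"])
c=imaging.camera("wrist"); cv2.imwrite("pics/w2.png",c["image"][:,:,::-1])
```

```text
False [ 0.54180999 -0.19031914  0.12359601]
False
7.1917 [-0.02647151  0.02998903  0.11500702] [-0.27525876 -0.92777834  0.39855675]
```

View pics/w2.png

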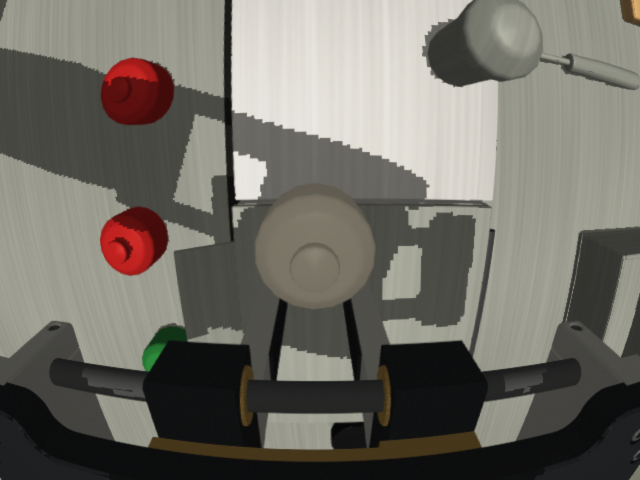

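The pot at (315,247) stands upright, cradled between the fingers and moving towards the seam at row 203. The shaker at (495,40) is well clear. I'll push on.

Run:
```python
from h import *
from station import r,imaging
print(r.move_l(W(-.0265,.107,.115),vel=.04,contact_N=15)); s=r.state();print(s["time"],tobox(s["position"]),s["wrist_force"])
r.move_l(W(-.0265,.09,.115),vel=.06)
r.move_l(W(-.0265,.07,.24),vel=.15)
c=imaging.camera("wrist"); cv2.imwrite("pics/w3.png",c["image"][:,:,::-1])
print(r.state()["time"])
```

```text
False
9.3167 [-0.02650669  0.1069387   0.11496682] [-0.62999065 -1.50716522  0.21968995]
10.7917
```

View pics/w3.png

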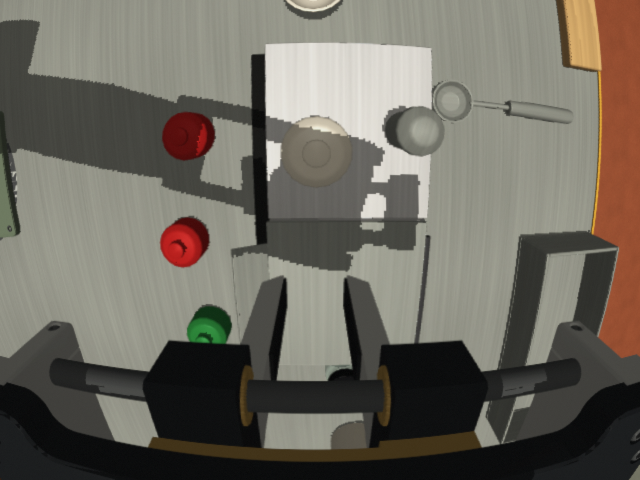

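The pot now stands wholly on the block at about (317,150), and the seam is at row 220. The shaker at (415,130) has not moved. Next is the lid, with closed fingers coming in under the lip from the front.

```bash
cat >> h.py <<'E'
def tool(al,ph,f=-1):
    a,p=np.radians([al,ph]); h=np.cos(a)*X+np.sin(a)*Y; z=np.cos(p)*h-np.sin(p)*Z; y=f*np.cross(Z,h)
    return R.from_matrix(np.c_[np.cross(y,z),y,z]).as_rotvec(), z, np.cross(y,z)
o,tz,tx=tool(40,27)
YB=-.015
def tipC(th,rad=.158):  # tip so that the upper tip edge is on the circle
    t=np.radians(th); C=W(.07-rad*np.cos(t),YB,.1+rad*np.sin(t)); return C-.008*tx
IN=W(-.0907,YB,.095)
E
python3 - <<'E'
from h import *
from station import r,imaging,set_gripper,ik
c=imaging.camera("wrist")
p=fplane(c,317,151,.148);print('pot',tobox(p));print('tx',tx,'tip0',tobox(tipC(0)))
pre=IN-.10*tz; hi=pre+.13*Z-.03*X
print([ik(P,o) for P in (hi,pre,IN,tipC(60),tipC(108))])
set_gripper(0.0)
r.move_to(hi,o)
r.move_to(pre,o)
s=r.state();print(s["time"],tobox(s["position"]),s["finger_gap"],s["wrist_force"])
for n in ("side","scene"):
    c=imaging.camera(n); im=c["image"][:,:,::-1]; im=im[130:330,250:500] if n=="side" else im[150:320,150:370]
    cv2.imwrite(f"pics/{n}4.png",cv2.resize(im,None,fx=3,fy=3,interpolation=cv2.INTER_CUBIC))
E
```

```text
pot [-0.02727786  0.1380667   0.14      ]
tx [0.36356235 0.27187705 0.89095178] tip0 [-0.09077664 -0.01733349  0.09287239]
[array([-1.45416231,  0.00679765,  2.01903568,  0.90594487,  1.77412517,
       -0.65441055]), array([-1.38369506,  0.28865679,  2.0519284 ,  0.92869165,  1.53597486,
       -0.86925654]), array([-1.18245634,  0.37762237,  2.08315796,  1.08120712,  1.3571792 ,
       -0.89766457]), array([-1.02820642,  0.18420529,  1.92535954,  1.11456748,  1.41318433,
       -0.52601588]), array([-0.83655184,  0.34811517,  1.67766451,  1.17397849,  1.29412664,
       -0.37687768])]
13.2333 [-0.15816568 -0.07174329  0.14111468] 0.000643006306403169 [ 0.04708727 -0.71201382  0.28936467]
```

View pics/side4.png

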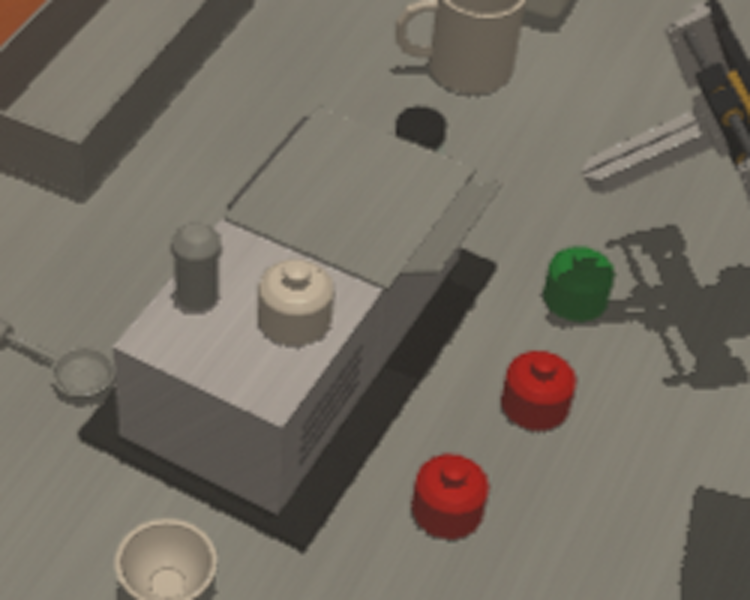

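View pics/scene4.png

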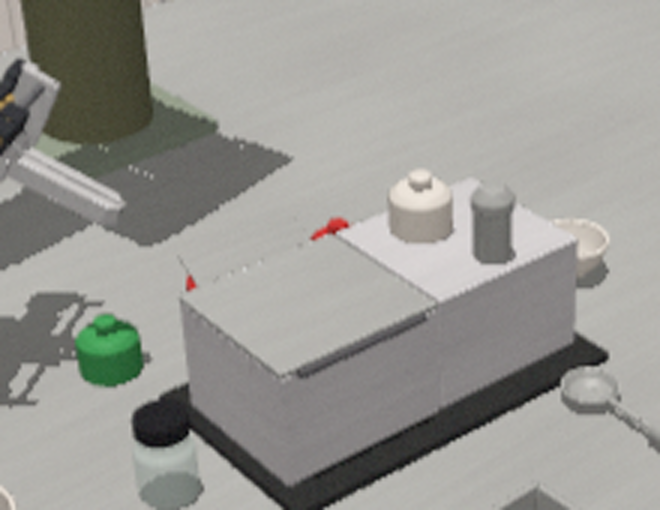

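The pot is at box (-0.027, 0.138), 33 mm clear of the seam side of the block, and upright. The fingertip is free in front of the lip, at side-view crop (590,180). I'll insert it now.

Run:
```python
from h import *
from station import r,imaging
print(r.move_l(IN,vel=.08,contact_N=6)); s=r.state();print(s["time"],tobox(s["position"]),s["wrist_force"])
print(r.move_l(tipC(10),vel=.03,contact_N=12)); s=r.state();print(s["time"],tobox(s["position"]),s["wrist_force"])
for n in ("side","scene"):
    c=imaging.camera(n); im=c["image"][:,:,::-1]; im=im[130:330,250:500] if n=="side" else im[150:320,150:370]
    cv2.imwrite(f"pics/{n}5.png",cv2.resize(im,None,fx=3,fy=3,interpolation=cv2.INTER_CUBIC))
```

```text
False
14.7333 [-0.09067662 -0.01552212  0.09516652] [ 0.18170932  0.34431428 -0.09289902]
False
15.7333 [-0.08843266 -0.01726361  0.1201822 ] [-0.020991    0.91869373 -1.27834638]
```

View pics/side5.png

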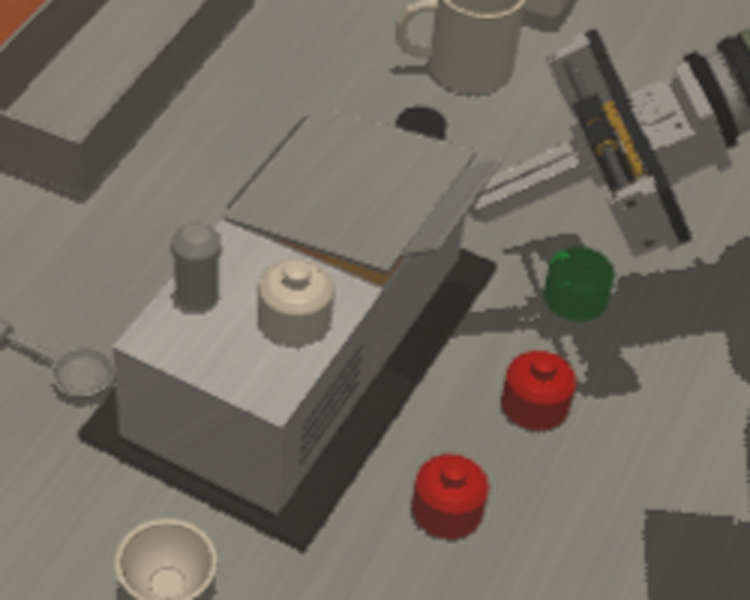

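View pics/scene5.png

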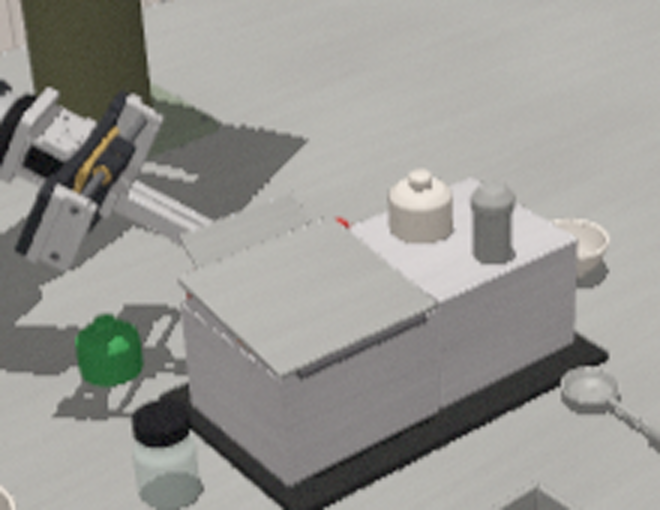

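The lid is lifting: a gap shows at the seam in the side crop at (345,265), and there is about 1.3 N on the tool. I'll continue along the arc to 55°.

Run:
```python
from h import *
from station import r,imaging
for t in (17,24,32,40,48,56):
    b=r.move_l(tipC(t),vel=.06,contact_N=15); s=r.state();print(t,b,round(s["time"],2),s["wrist_force"].round(2))
    if b: break
for n in ("side","scene"):
    c=imaging.camera(n); im=c["image"][:,:,::-1]; im=im[130:330,250:500] if n=="side" else im[150:320,150:370]
    cv2.imwrite(f"pics/{n}6.png",cv2.resize(im,None,fx=3,fy=3,interpolation=cv2.INTER_CUBIC))
```

```text
17 False 16.31 [-0.06  0.52 -1.14]
24 False 16.78 [-0.72 -1.41 -1.49]
32 False 17.3 [-1.68 -1.36 -0.66]
40 False 17.82 [-2.5  -1.02  0.14]
48 False 18.33 [-2.12 -1.22  0.98]
56 False 18.85 [-0.98 -0.74  1.48]
```

View pics/side6.png

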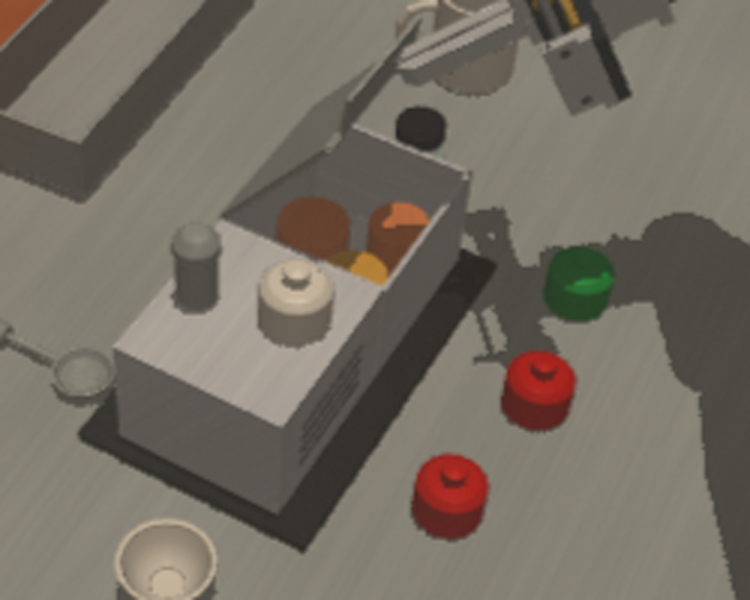

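View pics/scene6.png

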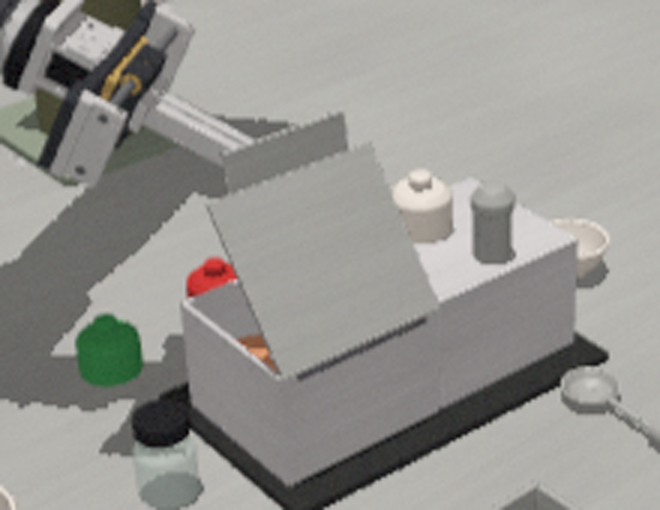

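The lid is at about 55° and the tip is still under the lip, at side crop (400,60). I'll carry it past upright.

Run:
```python
from h import *
from station import r,imaging
for t,q in ((64,.156),(72,.154),(80,.152),(88,.15),(95,.15),(101,.15),(107,.15)):
    b=r.move_l(tipC(t,q),vel=.05,contact_N=15); s=r.state();print(t,b,round(s["time"],2),s["wrist_force"].round(2))
    if b: break
for n in ("side","scene"):
    c=imaging.camera(n); im=c["image"][:,:,::-1]; im=im[130:330,250:500] if n=="side" else im[150:320,150:370]
    cv2.imwrite(f"pics/{n}7.png",cv2.resize(im,None,fx=3,fy=3,interpolation=cv2.INTER_CUBIC))
```

```text
64 False 19.54 [-1.66 -0.35  1.52]
72 False 20.12 [-1.06 -0.26  0.59]
80 False 20.7 [-1.    0.13  1.19]
88 False 21.27 [-0.07  0.07  0.25]
95 False 21.79 [ 0.37 -0.63 -0.16]
101 False 22.26 [ 0.02 -0.12 -0.83]
107 False 22.73 [ 0.64 -0.2   0.2 ]
```

View pics/side7.png

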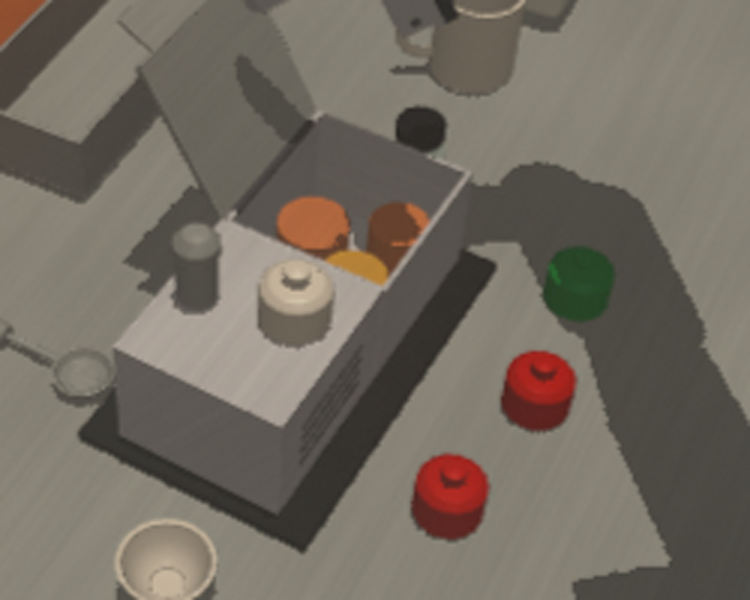

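View pics/scene7.png

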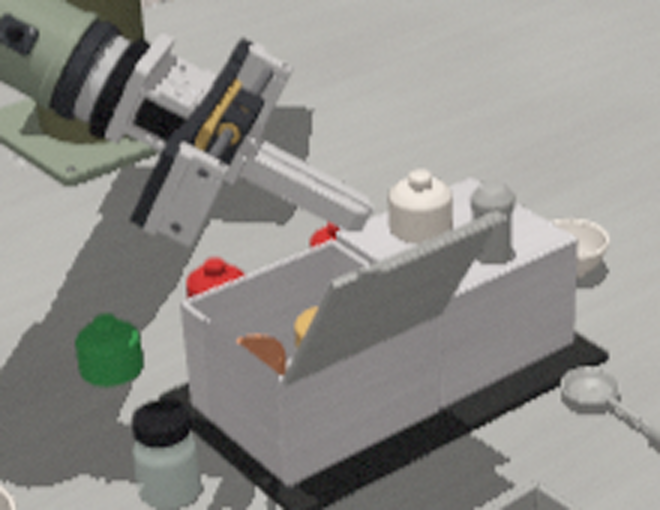

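The lid has fallen open and leans back. There is about 0 N on the tool. I'll withdraw backwards along the tool and up, then check.

Run:
```python
from h import *
from station import r,imaging
p=r.state()["position"]
p1=p-.12*tz; r.move_l(p1,vel=.12)
r.move_l(p1-.10*X-.05*Y+.05*Z,vel=.15)
r.hold(.5)
s=r.state();print(s["time"],tobox(s["position"]),s["wrist_force"])
for n in ("side","scene"):
    c=imaging.camera(n); cv2.imwrite(f"pics/{n}8f.png",c["image"][:,:,::-1]);im=c["image"][:,:,::-1]; im=im[100:330,220:500] if n=="side" else im[140:330,130:390]
    cv2.imwrite(f"pics/{n}8.png",cv2.resize(im,None,fx=2.6,fy=2.6,interpolation=cv2.INTER_CUBIC))
```

```text
25.4417 [-0.07080221 -0.13578896  0.3406227 ] [ 0.86240741 -0.02472775 -0.04129007]
```

View pics/side8.png

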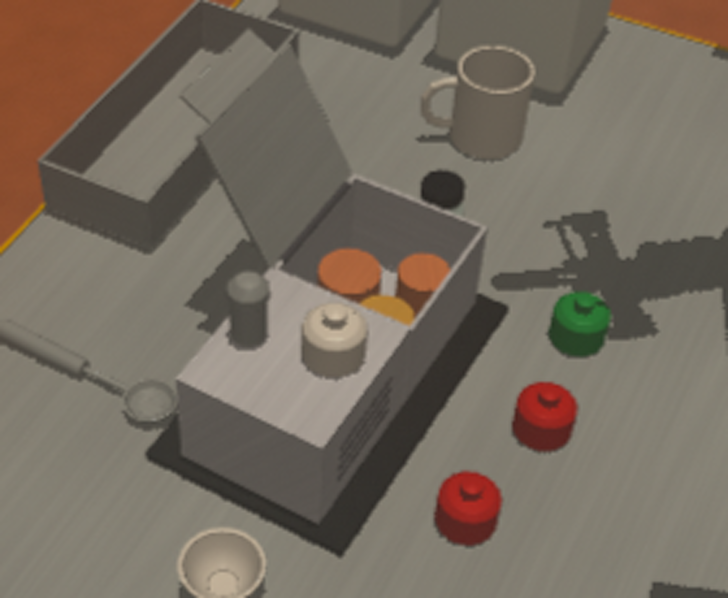

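View pics/scene8.png

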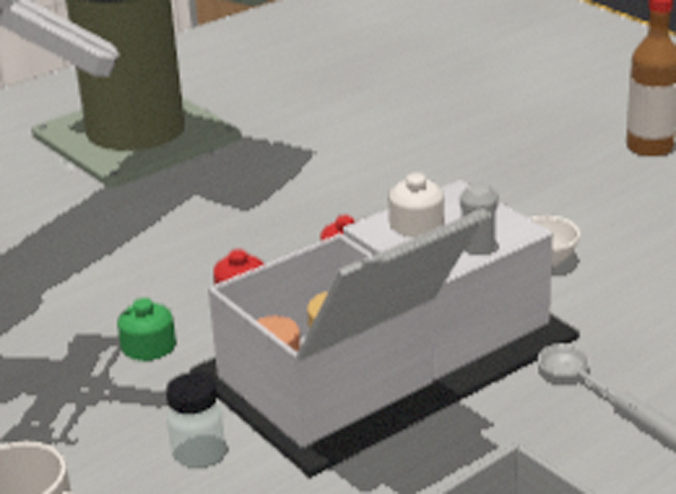

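The lid leans back past upright by itself, at side crop (275,150). The pot stands on the block at (335,340), the other things are where they were, and the hand is clear. I'm handing in.

Run:
```python
from station import r
print(r.finish_job(), r.state()["time"])
```

```text
the job is handed in; nothing more can be done
the job is handed in; nothing more can be done
```

The box is open and the job is handed in at about 25.5 s of robot time; no verdict is reported.

- **Pot:** I pushed the white pot along the tops with two fingertips. It stands on the plain block about 33 mm clear of the edge on the box side.
- **Lid:** I flipped it with the closed fingertips under the lip. It went past upright and stayed leaning back after I withdrew the hand.

**Last checks:** The side and scene pictures showed the lid at rest and the pot upright. The shaker and the other things were where they started. Force readings stayed under about 3 N whenever I read them, and no contact stop tripped.

**Disagreement:** At the start the two fixed cameras differed by several millimetres on some corners, and put the tops 2–3 mm low. The wrist view agreed with their average, so I used that. I judged the lid's final angle by eye and did not measure it.

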